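Start the dish shaker in the right order

TASK

Start the dish shaker with your fingertips: first press the raised half of the white rocker switch until it has tipped right over, then push the blue key fully down, and last push the green key fully down, each staying in as you leave it. Do not press the red key, pick nothing up, and leave the dishes, the beaker and the jar where they stand; finish clear of everything.

Things in the scene. Friction and masses are not known exactly. Their poses are not given: they have to be found in the camera images.
- shaker: white benchtop dish shaker, 250 x 260 mm, cannot move. Origin on the table under the middle of its width; x points to its rear (away from the robot), y to its left, z up. Grey control panel in front. Behind it, from x = -22 mm on, a platform with a black mat (top 75 mm above the table) carries two dishes
- panel (a point): centre of the shaker's grey front panel, 58 mm above the table, axes as the shaker's. It carries four black modules (64 mm in x, 50 mm in y, tops 70 mm above the table) in a row at y = +84, +28, -28 and -84 mm from here: the white rocker and the blue, green and red keys, in an order that changes
- rocker_far (a point): point to press: green dot on the far half (shaker's +x) of the white rocker, 18 mm beyond its hinge. The rocker is a shallow V, 52 mm long in the shaker's x, 30 mm wide. At the start this half is raised, the dot about 81 mm above the table, and the near half (grey dot) is level; when on, this half is level, about 76 mm above the table. The point turns with the rocker
- rocker (a joint): angle of the rocker in rad about a level hinge along the shaker's y: 0 = off (far half raised; the start), 0.30 = on (far half fully down, hard stop). About 2 to 3 N on the far half tips it; no spring, it stays where it is left
- blue_key_top (a point): centre of the top face of the round blue push key (cap diameter 32 mm; released, it stands 12 mm above its black module, i.e. about 82 mm above the table). z up. The point moves down with the key
- blue_key (a joint): travel of the blue key in m: 0 = out (start), 0.006 = fully down. It yields straight down at about 3 N, has no spring, stops hard at 0.006 and stays where it is pushed
- green_key_top (a point): centre of the top face of the round green push key (cap diameter 32 mm; released, it stands 12 mm above its black module, i.e. about 82 mm above the table). z up. The point moves down with the key
- green_key (a joint): travel of the green key in m: 0 = out (start), 0.006 = fully down. It yields straight down at about 3 N, has no spring, stops hard at 0.006 and stays where it is pushed
- red_key_top (a point): centre of the top face of the round red push key (cap diameter 32 mm; released, it stands 12 mm above its black module, i.e. about 82 mm above the table). z up. The point moves down with the key. Not to be pressed
- red_key (a joint): travel of the red key in m: 0 = out (start), 0.006 = fully down. It yields straight down at about 3 N, has no spring, stops hard at 0.006 and stays where it is pushed. Must stay out
- dish_1: covered petri dish, 88 mm across, 16 mm high, on the shaker's platform (its top about 91 mm above the table), left side. Loose; not part of the job, to be left where it stands. Origin at the centre of its underside, z up
- dish_2: a second covered petri dish of the same kind, on the right side of the platform. Loose; not part of the job, to be left where it stands. Origin at the centre of its underside, z up
- beaker: clear glass beaker, 72 mm across, 88 mm tall, on the table left of the shaker. Loose; not part of the job, to be left where it stands. Origin at the centre of its underside, z up
- jar: clear jar with a red lid, 64 mm across, 85 mm tall, on the table right of the shaker. Loose; not part of the job, to be left where it stands. Origin at the centre of its underside, z up
Not all that is in view belongs to the job. What is shaped like the jar but orange is not meant. Leave any turquoise look-alike of the beaker alone.

How it is judged:
On the way, in this order (a step that is already met when the one before it is completed fails the run):
1. the rocker is tipped over to on (value of joint rocker above 0.24 rad), for 0.1 s.
2. the blue key is pushed down (value of joint blue_key above 0.0045 m), for 0.1 s.
3. the green key is pushed down (value of joint green_key above 0.0045 m), for 0.1 s.
At the end, for the whole second after the job is handed in: The rocker reads above 0.24 of 0.30 rad, the blue and green keys are more than 4.5 of 6 mm down, the red key less than 1.5 mm; both dishes, the beaker and the jar stand upright (within 0.15 rad) and within 15 mm of where they stood (value of joint rocker above 0.24 rad and value of joint each of blue_key, green_key above 0.0045 m and value of joint red_key below 0.0015 m and not (distance of dish_1 from where it was at the start of the episode above 0.015 m) and not (distance of dish_2 from where it was at the start of the episode above 0.015 m) and not (distance of beaker from where it was at the start of the episode above 0.015 m) and not (distance of jar from where it was at the start of the episode above 0.015 m) and angle between each of dish_1, dish_2, beaker, jar's own z axis and vertical below 0.15 rad); the robot touches nothing.
It fails at once if the blue key is pressed before the rocker is on (value of joint blue_key above 0.002 m and value of joint rocker below 0.24 rad).
It fails at once if the green key is pressed before the blue key is in (value of joint green_key above 0.002 m and value of joint blue_key below 0.0045 m).
It fails at once if the red key is pressed (value of joint red_key above 0.002 m).
It fails at once if a dish, the beaker or the jar is moved, lifted or knocked over (distance of any of dish_1, dish_2, beaker, jar from where it was at the start of the episode above 0.02 m).
It also fails if it takes over 42 s, if anything falls off the work surface, if the arm or the gripper's body presses on something with over 40 N, if the wrist force passes 120 N, or if a joint passes its speed limit or range.

ROBOT

A 6-joint arm with a two-finger parallel gripper is mounted at the origin on a cart in front of the work surface, level with it; the furniture and walls round the work are solid. World frame = base frame: x ahead of the robot, y to its left, z up, the work surface at z = 0. Lengths are in m, angles in rad, forces in N, time in s.
With the tool pointing down it reaches from about 0.425 to 0.925 m from the base axis. Payload 12.5 kg.
Tool frame: the origin (TCP) lies between the finger pads; the fingertips stand 11 mm ahead of it and the grasp point (between the pads) lies 8 mm behind it (robot.nose_length is the distance from the TCP to the fingertips, in m); z points along the fingers, y is the line along which they close (so a half turn about z gives the same grasp; the last joint's range is limited). The gripper opens to 85 mm and grips with 20 to 120 N. Pads are 22 mm wide; open, the fingers measure 114 mm over their backs; the gripper's body (76 mm by 85 mm) begins 54 mm behind the grasp point. The pads swing forward as they close: fully open they stand 13 mm farther back than shut.
Start: joints at [1.049, 0.491, 1.559, -0, 1.092, -0.106], TCP at [0.252, 0.572, 0.242] pointing down, gripper open.
Joint ranges: [-3.1, 3.1], [-0.84, 2.19], [0.05, 2.79], [-1.13, 4.28], [0.06, 2.93], [-2.69, 2.69]. Speed limits (rad/s): [2.22, 2.22, 2.79, 3.14, 3.14, 3.14].

INTERFACE

Orientations are given as a unit quaternion [x, y, z, w].
In Python, from station import telemetry, camera, camera_info, robot gives the robot as it stands.
- The arm moves only by the shell command python3 -m pendant 'ROWS' [FORCE]. ROWS is JSON, a list of rows, each an object with "translation": the shift along the world's x, y, z in cm, a list of three; "rotation": the turn, a rotation vector about the world's x, y, z in degrees, a list of three; "grip": the closure, from 0 (fully open) to 1 (shut). In form: [{"translation": [tx, ty, tz], "rotation": [wx, wy, wz], "grip": grip}, ...]. A call has 1 to 20 rows; each row shifts and turns the commanded pose from where the row before left it; what a row does not reach is not made up. A row lasts 1/12 s, in which the tool goes at most 41.7 mm and 7.16 degrees, less where a joint would pass 70% of its speed; a pose out of reach is approached as far as the arm can. A call with a gripper value outside its range is refused whole. The fingers move at their own pace and stop on an object; FORCE is the grip in N (left out, the last holds). Time passes only in rows, so rows that do not move let the fingers close. It gives the time, the measured TCP pose, the force, the opening and the grip force at its end, in the units of the state.
- telemetry.get_obs(): the state, without advancing time (a new reading comes with each control period).
- camera(name): name is "side" or "top" or "wrist"; returns the picture (420x560x3 uint8, red, green, blue); there is no depth.
- camera_info(name): a dict with "fovy" (degrees; the focal length in pixels is half the picture's height over the tangent of half this angle, whatever the lens; pixels are square), "cx", "cy" (the principal point, pixels), "extrinsics" (4x4, takes a point from camera to world coordinates). Camera axes: x right, y up, looking along -z (the intrinsics and any distortion apply to the point x, -y, -z); pixel columns grow to the right and rows downward; lengths in m; the calibration is good to about 2 mm. A picture is of the moment at which its call begins: read the wrist's pose just before it. camera_info takes no time and is no camera call; for the wrist camera it gives the pose at the moment of the call.
- robot.sign_off(): hands the job in; it is judged then, once.
The state is a dict: "clock": time; "joints": joint angles; "qd": joint speeds; "effort": joint torques, N m; "tcp_pos": TCP position; "tcp_rot": TCP orientation; "contact_force": force on the tool from outside, world axes, zero at the start; "ft_torque": the same for the moment, N m; "gripper_width": finger opening in m; "grasp_force": force on a finger pad.
Only numpy, scipy, OpenCV 4.12 (cv2) and the standard library are available. Lean on these libraries where they do the work, as an engineer would, in place of code of your own. Each camera call takes 0.05 s, during which the arm holds its last target. There are 200 camera calls.

## Working session

There is one attempt and no reset: what is moved stays moved. The work goes in short steps, Python scripts to look and compute and a shell command to move; the robot and the scene stay as the last step left them, time stands still between calls to the robot, and variables do not carry over. Pictures are saved under pics/ and viewed, at most 10 in all, crops included, and the job is handed in when it is done.

```bash
mkdir -p pics
python3 - <<'E'
from station import telemetry,camera,camera_info,robot
import cv2,numpy as np
for n in("top","side"):
    cv2.imwrite(f"pics/{n}0.png",camera(n)[:,:,::-1]); i=camera_info(n)
    print({k:(np.round(v,3).tolist() if k=="extrinsics" else v) for k,v in i.items()})
o=telemetry.get_obs();print(o["clock"],o["tcp_pos"],o["tcp_rot"],o["contact_force"],robot.nose_length)
E
```

```text
{'fovy': 51.27781205737865, 'cx': 277.54231897946374, 'cy': 209.36424210589965, 'extrinsics': [[-0.011, 0.996, -0.086, 0.458], [-1.0, -0.008, 0.026, 0.042], [0.025, 0.086, 0.996, 1.161], [0.0, 0.0, 0.0, 1.0]]}
{'fovy': 48.896595288063956, 'cx': 276.9338938625759, 'cy': 203.5469616122731, 'extrinsics': [[0.922, 0.218, -0.32, 0.237], [-0.387, 0.523, -0.759, -0.763], [0.002, 0.824, 0.567, 0.658], [0.0, 0.0, 0.0, 1.0]]}
0.1 [0.25234538 0.57159676 0.24181238] [ 2.06395201e-01  9.78468601e-01 -4.47424321e-04 -1.33950769e-04] [ 0.29410451  0.37393503 -0.5712912 ] 0.011
```

View pics/top0.png

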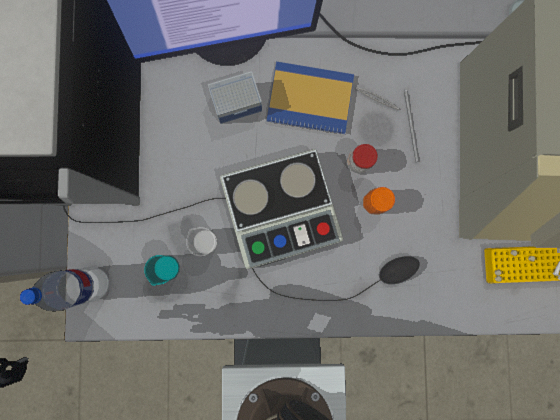

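View pics/side0.png

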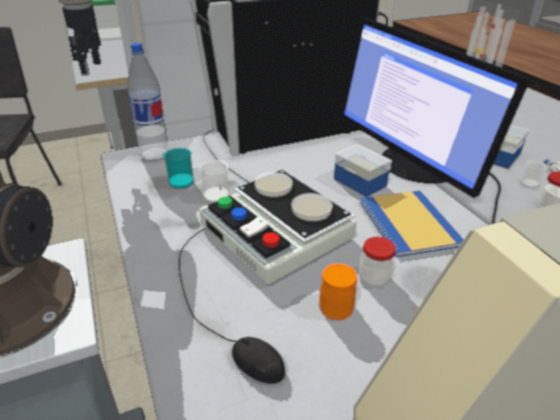

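Top view: green key (258,248), blue key (280,241), white rocker (302,235), red key (323,229). Possible confusions: the red jar lid (365,156), orange jar (379,200), beaker (203,241), and turquoise look-alike (162,268). None of these is on the panel.

```bash
cat > h.py <<'E'
import cv2,numpy as np
from station import camera,camera_info
def ray(n,u,v,info=None,H=420):
    i=info or camera_info(n);f=H/2/np.tan(np.radians(i["fovy"]/2));E=np.array(i["extrinsics"])
    d=E[:3,:3]@np.array([(u-i["cx"])/f,-(v-i["cy"])/f,-1]);return E[:3,3],d/np.linalg.norm(d)
def plane(n,u,v,z,info=None):
    o,d=ray(n,u,v,info);return o+d*(z-o[2])/d[2]
def tri(a,b):
    A=0;B=0
    for o,d in(a,b):
        P=np.eye(3)-np.outer(d,d);A=A+P;B=B+P@o
    return np.linalg.solve(A,B)
HUE={"green":(45,80),"blue":(105,130),"red":(-8,8)}
def blob(img,c,box,smin=150,vmin=60):
    h=cv2.cvtColor(img,cv2.COLOR_RGB2HSV).astype(int);H=h[...,0].copy()
    if c=="red":H[H>90]-=180
    if c=="white":m=(h[...,1]<50)&(h[...,2]>190)
    else:m=(H>=HUE[c][0])&(H<=HUE[c][1])&(h[...,1]>smin)&(h[...,2]>vmin)
    k=np.zeros_like(m);x0,y0,x1,y1=box;k[y0:y1,x0:x1]=1;m=(m&k).astype(np.uint8)
    n,_,s,ce=cv2.connectedComponentsWithStats(m)
    if n<2:return None
    j=1+np.argmax(s[1:,4]);return ce[j],s[j]
E
python3 - <<'E'
from h import *
T=cv2.imread("pics/top0.png")[:,:,::-1].copy();S=cv2.imread("pics/side0.png")[:,:,::-1].copy()
bt=(242,215,340,265);bs=(200,190,290,255)
for c in("green","blue","white","red"):
    a=blob(T,c,bt);b=blob(S,c,bs)
    print(c,a,b)
    print(" top@z",plane("top",*a[0],.081).round(4)," side@z",plane("side",*b[0],.081).round(4)," tri",tri(ray("top",*a[0]),ray("side",*b[0])).round(4))
a=cv2.resize(T[140:280,200:350],None,fx=4,fy=4,interpolation=2);cv2.imwrite("pics/cr.png",a[:,:,::-1])
E
```

```text
green (array([257.62184874, 247.31092437]), array([252, 242,  12,  12, 119], dtype=int32)) (array([224.776, 202.552]), array([218, 197,  14,  12, 125], dtype=int32))
 top@z [0.4586 0.064  0.081 ]  side@z [0.458  0.0584 0.081 ]  tri [0.459  0.064  0.0772]
blue (array([279.40944882, 240.88976378]), array([274, 235,  12,  13, 127], dtype=int32)) (array([238.58695652, 213.38586957]), array([231, 207,  16,  14, 184], dtype=int32))
 top@z [0.4738 0.0103 0.081 ]  side@z [0.4729 0.0077 0.081 ]  tri [0.4737 0.0103 0.0791]
white (array([301.45695364, 235.94039735]), array([294, 225,  16,  21, 151], dtype=int32)) (array([257.92834395, 217.63216561]), array([231, 190,  59,  51, 628], dtype=int32))
 top@z [ 0.4854 -0.0443  0.081 ]  side@z [ 0.5056 -0.0226  0.081 ]  tri [ 0.4909 -0.0447  0.0995]
red (array([322.75384615, 228.28461538]), array([317, 222,  13,  13, 130], dtype=int32)) (array([270.52608696, 239.32173913]), array([262, 232,  18,  16, 230], dtype=int32))
 top@z [ 0.5038 -0.0973  0.081 ]  side@z [ 0.5027 -0.1001  0.081 ]  tri [ 0.5038 -0.0976  0.0788]
```

View pics/cr.png

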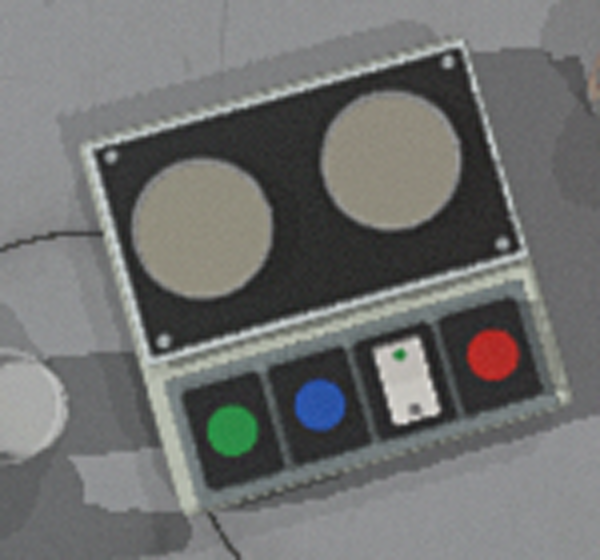

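The crop confirms the order (left to right: green, blue, rocker, red) with the rocker's green dot on the far half at about crop (400,354). The tall bottle near the start could be in the way, so I'm checking it along with the rocker target.

Run:
```python
from h import *
from station import telemetry
print("bottle cap",tri(ray("top",29,296),ray("side",137,48)).round(3),"base",plane("side",152,155,0).round(3))
print("dot",plane("top",300.1,228.6,.081).round(4),"grey",plane("top",303.8,242.3,.077).round(4))
g=np.array([.459,.064]);r=np.array([.5038,-.0974]);y=(g-r)/np.linalg.norm(g-r);x=np.array([y[1],-y[0]])
c=g/3+2*r/3;c=(np.array([.4737,.0103])+r)/2
o=telemetry.get_obs();yt=o
from scipy.spatial.transform import Rotation as R
m=R.from_quat(o["tcp_rot"]).as_matrix();ang=lambda v:np.degrees(np.arctan2(v[1],v[0]))
print("centre",c,"far",c+.018*x,"turn",ang(y)-ang(m[:2,1]),"L",np.linalg.norm(g-r))
print("delta cm",(np.r_[c+.018*x,.16]-o["tcp_pos"])*100)
```

```text
bottle cap [0.372 0.49  0.314] base [0.365 0.496 0.   ]
dot [ 0.5036 -0.0412  0.081 ] grey [ 0.4698 -0.0502  0.077 ]
centre [ 0.48875 -0.04355] far [ 0.50609425 -0.03873574] turn 39.33549551040721 L 0.1675022387910084
delta cm [ 25.37488706 -61.0332496   -8.18123783]
```

```bash
python3 -m pendant '[{"translation":[0,0,3.2],"rotation":[0,0,0],"grip":1},{"translation":[0,0,3.2],"rotation":[0,0,0],"grip":1},{"translation":[0,0,3.2],"rotation":[0,0,0],"grip":1},{"translation":[0,0,3.2],"rotation":[0,0,0],"grip":1},{"translation":[0,0,3.2],"rotation":[0,0,0],"grip":1},{"translation":[0,0,0],"rotation":[0,0,0],"grip":1},{"translation":[0,0,0],"rotation":[0,0,0],"grip":1}]' 30
```

```text
clock: 0.68
tcp_pos: [0.2525, 0.5719, 0.4037]
tcp_rot: [0.206, 0.978, 0.001, 0.0]
contact_force: [-0.7, 0.1, -0.7]
gripper_width: 0.0005
grasp_force: 0.0
```

```bash
python3 -m pendant '[{"translation":[1.26,-3.06,0],"rotation":[0,0,0],"grip":1},{"translation":[1.26,-3.06,0],"rotation":[0,0,0],"grip":1},{"translation":[1.26,-3.06,0],"rotation":[0,0,3],"grip":1},{"translation":[1.26,-3.06,0],"rotation":[0,0,3],"grip":1},{"translation":[1.26,-3.06,0],"rotation":[0,0,3],"grip":1},{"translation":[1.26,-3.06,0],"rotation":[0,0,3],"grip":1},{"translation":[1.26,-3.06,0],"rotation":[0,0,3],"grip":1},{"translation":[1.26,-3.06,0],"rotation":[0,0,3],"grip":1},{"translation":[1.26,-3.06,0],"rotation":[0,0,3],"grip":1},{"translation":[1.26,-3.06,0],"rotation":[0,0,3],"grip":1},{"translation":[1.26,-3.06,0],"rotation":[0,0,3],"grip":1},{"translation":[1.26,-3.06,0],"rotation":[0,0,3],"grip":1},{"translation":[1.26,-3.06,0],"rotation":[0,0,3],"grip":1},{"translation":[1.26,-3.06,0],"rotation":[0,0,3],"grip":1},{"translation":[1.26,-3.06,0],"rotation":[0,0,3.3],"grip":1},{"translation":[1.26,-3.06,0],"rotation":[0,0,0],"grip":1},{"translation":[1.26,-3.06,0],"rotation":[0,0,0],"grip":1},{"translation":[1.26,-3.06,0],"rotation":[0,0,0],"grip":1},{"translation":[1.26,-3.06,0],"rotation":[0,0,0],"grip":1},{"translation":[1.26,-3.06,0],"rotation":[0,0,0],"grip":1}]'
python3 -m pendant '[{"translation":[0,0,-4],"rotation":[0,0,0],"grip":1},{"translation":[0,0,-4],"rotation":[0,0,0],"grip":1},{"translation":[0,0,-4],"rotation":[0,0,0],"grip":1},{"translation":[0,0,-4],"rotation":[0,0,0],"grip":1},{"translation":[0,0,-4],"rotation":[0,0,0],"grip":1},{"translation":[0,0,-2],"rotation":[0,0,0],"grip":1},{"translation":[0,0,0],"rotation":[0,0,0],"grip":1},{"translation":[0,0,0],"rotation":[0,0,0],"grip":1}]'
```

```text
clock: 2.35
tcp_pos: [0.5044, -0.0419, 0.4008]
tcp_rot: [-0.135, 0.991, 0.0, -0.001]
contact_force: [0.3, 0.4, -1.1]
gripper_width: -0.0002
grasp_force: 0.0
clock: 3.02
tcp_pos: [0.5038, -0.0401, 0.1813]
tcp_rot: [-0.135, 0.991, 0.001, -0.002]
contact_force: [0.3, -0.8, -0.6]
gripper_width: 0.0004
grasp_force: 0.0
```

Run:
```python
from h import *
w=camera("wrist");cv2.imwrite("pics/w1.png",w[:,:,::-1])
for c in("green","blue","red"):
    b=blob(w,c,(0,0,560,420))
    if b: print(c,b,plane("wrist",*b[0],.082).round(4))
```

```text
green (array([411., 179.]), array([410, 179,   3,   1,   3], dtype=int32)) [0.445  0.0519 0.082 ]
blue (array([344.74484339, 197.65699007]), array([ 325,  178,   41,   41, 1309], dtype=int32)) [0.4736 0.006  0.082 ]
red (array([ 58.08823529, 345.10294118]), array([  23,  317,   71,   60, 3060], dtype=int32)) [ 0.6852 -0.2113  0.082 ]
```

View pics/w1.png

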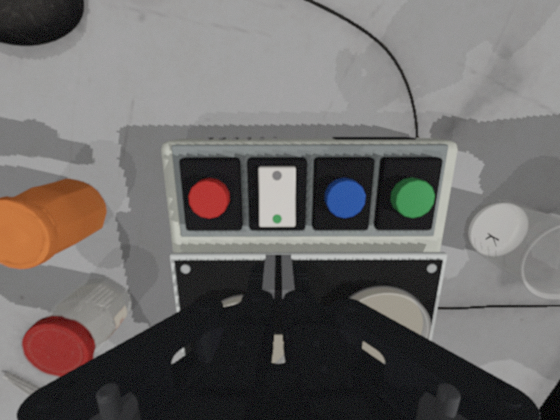

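Wrist view: red (209,198), rocker's green dot (277,219), blue (345,198), green (413,198). The fingertips at (279,258) are in line with the rocker. I'll cast these positions as a second measurement.

Run:
```python
from h import *
for n,u,v,z in(("dot",277,219,.081),("grey",277,175,.077),("blue",345,198,.082),("green",413,198,.082),("red",209,198,.082)): print(n,plane("wrist",u,v,z).round(4))
```

```text
dot [ 0.5063 -0.0422  0.081 ]
grey [ 0.4713 -0.0519  0.077 ]
blue [0.4739 0.0063 0.082 ]
green [0.4591 0.0597 0.082 ]
red [ 0.5033 -0.1004  0.082 ]
```

```bash
python3 -m pendant '[{"translation":[0.1,0,-3],"rotation":[0,0,0],"grip":1},{"translation":[0,0,-3],"rotation":[0,0,0],"grip":1},{"translation":[0,0,-1.5],"rotation":[0,0,0],"grip":1},{"translation":[0,0,-0.5],"rotation":[0,0,0],"grip":1},{"translation":[0,0,-0.3],"rotation":[0,0,0],"grip":1},{"translation":[0,0,-0.3],"rotation":[0,0,0],"grip":1},{"translation":[0,0,-0.3],"rotation":[0,0,0],"grip":1},{"translation":[0,0,-0.2],"rotation":[0,0,0],"grip":1},{"translation":[0,0,0],"rotation":[0,0,0],"grip":1},{"translation":[0,0,0],"rotation":[0,0,0],"grip":1}]'
```

```text
clock: 3.9
tcp_pos: [0.506, -0.0403, 0.092]
tcp_rot: [-0.135, 0.991, -0.0, 0.001]
contact_force: [2.5, 0.5, 2.8]
gripper_width: -0.0005
grasp_force: 1.3
```

```bash
python3 -m pendant '[{"translation":[0,0,-0.2],"rotation":[0,0,0],"grip":1},{"translation":[0,0,-0.2],"rotation":[0,0,0],"grip":1},{"translation":[0,0,-0.1],"rotation":[0,0,0],"grip":1},{"translation":[0,0,0],"rotation":[0,0,0],"grip":1},{"translation":[0,0,0],"rotation":[0,0,0],"grip":1}]'
python3 -m pendant '[{"translation":[0,0,-0.1],"rotation":[0,0,0],"grip":1},{"translation":[0,0,0],"rotation":[0,0,0],"grip":1},{"translation":[0,0,0],"rotation":[0,0,0],"grip":1}]'
```

```text
clock: 4.32
tcp_pos: [0.5058, -0.0403, 0.087]
tcp_rot: [-0.135, 0.991, -0.0, 0.001]
contact_force: [-0.1, 1.0, 14.8]
gripper_width: 0.0001
grasp_force: 7.0
clock: 4.57
tcp_pos: [0.5059, -0.0403, 0.0868]
tcp_rot: [-0.135, 0.991, -0.0, 0.001]
contact_force: [-2.1, 2.4, 25.6]
gripper_width: 0.0002
grasp_force: 13.1
```

Hard stop reached (tip at 76 mm, 25 N). I'll lift and move over the blue key.

```bash
python3 -m pendant '[{"translation":[0,0,2],"rotation":[0,0,0],"grip":1},{"translation":[0,0,3],"rotation":[0,0,0],"grip":1},{"translation":[0,0,3],"rotation":[0,0,0],"grip":1},{"translation":[-1.6,2.4,0],"rotation":[0,0,0],"grip":1},{"translation":[-1.6,2.4,0],"rotation":[0,0,0],"grip":1},{"translation":[0,0,0],"rotation":[0,0,0],"grip":1},{"translation":[0,0,0],"rotation":[0,0,0],"grip":1}]'
python3 - <<'E'
from h import *
w=camera("wrist");cv2.imwrite("pics/w2.png",w[:,:,::-1])
E
```

```text
clock: 5.15
tcp_pos: [0.4724, 0.0085, 0.1652]
tcp_rot: [-0.136, 0.991, 0.0, -0.001]
contact_force: [0.4, -0.6, 0.1]
gripper_width: -0.0001
grasp_force: 0.0
```

View pics/w2.png

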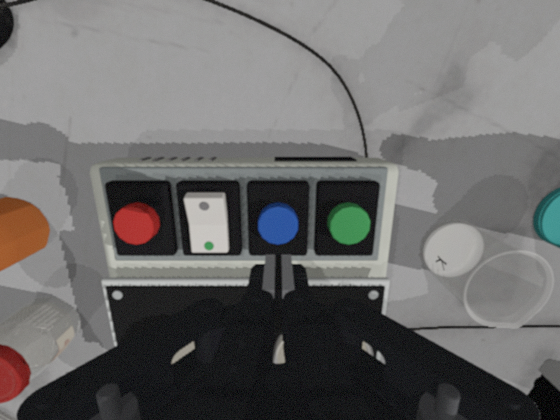

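The near half of the rocker is now raised and wider at (205,205), so it has tipped. Blue (278,224) is in line with the fingers, so I'll press it.

```bash
python3 -m pendant '[{"translation":[0.1,0,-3],"rotation":[0,0,0],"grip":1},{"translation":[0,0,-2.5],"rotation":[0,0,0],"grip":1},{"translation":[0,0,-0.7],"rotation":[0,0,0],"grip":1},{"translation":[0,0,-0.4],"rotation":[0,0,0],"grip":1},{"translation":[0,0,-0.3],"rotation":[0,0,0],"grip":1},{"translation":[0,0,-0.3],"rotation":[0,0,0],"grip":1},{"translation":[0,0,-0.3],"rotation":[0,0,0],"grip":1},{"translation":[0,0,-0.2],"rotation":[0,0,0],"grip":1},{"translation":[0,0,0],"rotation":[0,0,0],"grip":1},{"translation":[0,0,0],"rotation":[0,0,0],"grip":1}]'
python3 -m pendant '[{"translation":[0,0,-0.1],"rotation":[0,0,0],"grip":1},{"translation":[0,0,0],"rotation":[0,0,0],"grip":1},{"translation":[0,0,0],"rotation":[0,0,0],"grip":1}]'
```

```text
clock: 6.03
tcp_pos: [0.4745, 0.0078, 0.0886]
tcp_rot: [-0.135, 0.991, 0.0, 0.0]
contact_force: [-0.5, 1.3, 0.3]
gripper_width: -0.0003
grasp_force: 0.0
clock: 6.28
tcp_pos: [0.4745, 0.0078, 0.0875]
tcp_rot: [-0.135, 0.991, 0.0, 0.0]
contact_force: [-0.4, -0.1, 2.3]
gripper_width: 0.0005
grasp_force: 1.4
```

```bash
python3 -m pendant '[{"translation":[0,0,-0.1],"rotation":[0,0,0],"grip":1},{"translation":[0,0,-0.1],"rotation":[0,0,0],"grip":1},{"translation":[0,0,0],"rotation":[0,0,0],"grip":1},{"translation":[0,0,0],"rotation":[0,0,0],"grip":1}]'
```

```text
clock: 6.62
tcp_pos: [0.4746, 0.0078, 0.0868]
tcp_rot: [-0.135, 0.991, -0.0, 0.001]
contact_force: [-6.2, 0.1, 27.2]
gripper_width: 0.0002
grasp_force: 13.8
```

Blue is at its stop (27 N). Next is green.

```bash
python3 -m pendant '[{"translation":[0,0,2],"rotation":[0,0,0],"grip":1},{"translation":[0,0,3],"rotation":[0,0,0],"grip":1},{"translation":[-0.7,2.7,0],"rotation":[0,0,0],"grip":1},{"translation":[-0.8,2.7,0],"rotation":[0,0,0],"grip":1},{"translation":[0,0,0],"rotation":[0,0,0],"grip":1},{"translation":[0,0,0],"rotation":[0,0,0],"grip":1}]'
python3 -m pendant '[{"translation":[0,0,-2.5],"rotation":[0,0,0],"grip":1},{"translation":[0,0,-1],"rotation":[0,0,0],"grip":1},{"translation":[0,0,-0.4],"rotation":[0,0,0],"grip":1},{"translation":[0,0,-0.3],"rotation":[0,0,0],"grip":1},{"translation":[0,0,-0.3],"rotation":[0,0,0],"grip":1},{"translation":[0,0,-0.2],"rotation":[0,0,0],"grip":1},{"translation":[0,0,-0.1],"rotation":[0,0,0],"grip":1},{"translation":[0,0,-0.1],"rotation":[0,0,0],"grip":1},{"translation":[0,0,0],"rotation":[0,0,0],"grip":1},{"translation":[0,0,0],"rotation":[0,0,0],"grip":1}]'
```

```text
clock: 7.12
tcp_pos: [0.4591, 0.0627, 0.1354]
tcp_rot: [-0.136, 0.991, 0.0, 0.0]
contact_force: [-0.6, 0.4, 0.1]
gripper_width: -0.0002
grasp_force: 0.0
clock: 7.95
tcp_pos: [0.4597, 0.0616, 0.087]
tcp_rot: [-0.135, 0.991, -0.0, 0.001]
contact_force: [-2.9, -3.4, 8.1]
gripper_width: -0.0001
grasp_force: 4.0
```

```bash
python3 -m pendant '[{"translation":[0,0,-0.1],"rotation":[0,0,0],"grip":1},{"translation":[0,0,0],"rotation":[0,0,0],"grip":1},{"translation":[0,0,0],"rotation":[0,0,0],"grip":1}]'
python3 -m pendant '[{"translation":[0,0,2],"rotation":[0,0,0],"grip":1},{"translation":[0,0,3],"rotation":[0,0,0],"grip":1},{"translation":[0,0,4],"rotation":[0,0,0],"grip":1},{"translation":[0,-1,3],"rotation":[0,0,0],"grip":1},{"translation":[0,-2,0],"rotation":[0,0,0],"grip":1},{"translation":[0,0,0],"rotation":[0,0,0],"grip":1},{"translation":[0,0,0],"rotation":[0,0,0],"grip":1}]'
python3 - <<'E'
from h import *
w=camera("wrist");s=camera("side")[180:260,190:300]
s=cv2.resize(s,(560,407),interpolation=2)
a=cv2.resize(np.vstack([w,s]),None,fx=.7,fy=.7)
cv2.imwrite("pics/w3.png",a[:,:,::-1])
E
```

```text
clock: 8.2
tcp_pos: [0.4598, 0.0616, 0.0868]
tcp_rot: [-0.135, 0.991, -0.0, 0.001]
contact_force: [-5.8, -3.3, 22.8]
gripper_width: -0.0001
grasp_force: 11.7
clock: 8.78
tcp_pos: [0.4595, 0.0314, 0.2057]
tcp_rot: [-0.134, 0.991, -0.0, 0.001]
contact_force: [0.6, -0.1, 0.2]
gripper_width: 0.0
grasp_force: 0.0
```

View pics/w3.png

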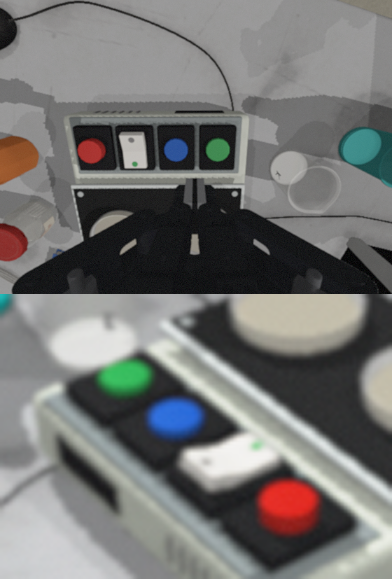

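The side crop shows green (125,378) and blue (175,418) low, red (288,505) still standing tall, and the rocker tipped with its near half raised. The arm is clear, so I'm handing in.

```bash
python3 -c "
from station import robot;print(robot.sign_off())"
```

```text
the job is handed in; nothing more can be done
None
```

The job is handed in: the rocker is tipped on, then blue and then green were pushed to their hard stops, red was left out, and the arm finished clear of everything; sign-off returned no verdict.

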